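# Return the bone bangle and close up the bangle row

## Task

Take the bone bangle from its little stand and stand it on edge in the near lane of the bangle tray, in the space between the row of bangles and the sliding follower. Then hold the follower's release bar up and slide the follower along until the whole row is packed together against the sprung end plate and you feel its spring take up gently, about half its travel and never hard against its stop; let the bar go so that its catch drops fully into the nearest notch and the row stays lightly pressed. Leave the bangles lying on the counter where they are.

Things in the scene. Friction and masses are not known exactly. Their poses are not given: they have to be found in the camera images.
- tray: Fixed two-lane walnut bangle tray, 202 mm (x) by 436 mm (y), walls 60 mm high. Origin: centre of its underside, on the counter. z up; y runs along the lanes; x points away from the robot at yaw 0. Near lane: centre line at tray x = -49 mm, inside width 84 mm. The far lane (x = +49 mm) holds loose bangles and is not used.
- near_lane (a point): Middle of the near lane on its V-shaped boards, 14 mm above the counter; axes as the tray's. A 72 mm bangle on edge on the boards has its lowest point at this height, top at 86 mm, and stands unaided. From -y to +y: end board with sprung plate (place differs daily), four loose bangles 8 to 20 mm wide standing apart (sorts differ), a free space of 90 mm or more, the follower.
- follower_face (a point): Centre of the follower's felt front face, 50 mm above the counter; axes as the tray's. Once the row is closed the end plate gives from 3 N, stiffens 0.7 N/mm and meets its stop after 14 mm (13 N); row and carriage drag add 1 to 4 N to the push. At the end the face should press the bangle with 1 to 12 N; over 18 N crushes it. Closed row with bone bangle: 55 to 79 mm, not known beforehand.
- follower: Follower (carriage) of the near lane: an upright plate 68 mm wide, z = 17 to 82 mm, under a brass saddle 110 mm (x) by 44 mm (y), top at z = 72 mm. Origin: in the plane of its front face, on the lane's centre line, at counter height; axes as the tray's. The face looks to tray -y and it slides to -y to close the row; the rest lies within 50 mm to +y. The catch locks it unless the bar is up.
- bar_grip (a point): Middle of the follower's release bar: a round steel bar 10 mm thick, 98 mm long, lying across the lane (along tray x) on two posts, 28 mm to +y of the follower's front face; when down its axis is 106 mm above the counter, 34 mm above the saddle. Axes as the tray's. It moves straight up and down in the follower.
- release_bar (a joint): Height of the release bar, m: 0 = catch fully in a notch; about 0.005 = resting on the rack between notches (it may start so); above 0.0055 = clear, the follower slides; 0.009 = stop. Spring and weight press it down with 5 to 7 N. Notches: every 6 mm, 3.6 mm wide, 5 mm deep, in the brass rack on the middle wall. Let go between two, the row's pressure or a nudge back drops it into one.
- bone_bangle: Ivory-coloured bone bangle: a plain broad ring of 72 mm outer diameter, 16 mm wide, wall 7 mm thick, about 45 g, standing on edge alone in the slotted stand, its upper half clear. Origin: lowest point of the ring, midway in its width; z up through the ring's centre, top at 72 mm; y along the ring's axis.
- stand: Fixed slotted walnut display block, 66 mm (x) by 50 mm (y), 34 mm high, that holds the bone bangle; the slot runs along x. Origin: centre of its underside. The bangle's lowest point is 10 mm above the counter, its top 82 mm.
- lac_bangle: Bystander: pink lac bangle with stones lying flat on the counter, 76 mm across, 14 mm high. Origin: centre of its underside.
- churi: Bystander: thin gold-plated churi lying flat, 68 mm across, 5 mm high. Origin: centre of its underside.
- cuff: Bystander: open copper bracelet lying flat, about 68 mm by 58 mm, 16 mm high. Origin: centre of its underside.
Mind the look-alikes: they are no part of the job. What is shaped like the bone_bangle but yellow is not meant.

How it is judged:
On the way, in this order (a step that is already met when the one before it is completed fails the run):
1. the bone bangle stands on edge in the near lane in front of the follower, let go (x of bone_bangle in the frame of follower between -0.006 and 0.006 m and z of bone_bangle in the frame of tray below 0.018 m and y of bone_bangle in the frame of follower below 0 m and angle between the y axis of bone_bangle and the y axis of tray, either way round below 0.2 rad and contact force between the fingers and bone_bangle below 0.1 N), for 0.2 s.
2. with the release bar held up, the follower has been slid on to press the bone bangle along (value of joint release_bar above 0.0052 m and contact force between follower and bone_bangle above 1.5 N), for 0.1 s.
At the end, for the whole second after the job is handed in: The release bar is fully down (1.5 mm) in a notch; the follower, at rest, presses the bone bangle and so the closed row with 1 to 12 N; the bone bangle stands on edge on the near lane's boards (foot under 18 mm high, within 6 mm of the centre line, square within 0.12 rad) (value of joint release_bar below 0.0015 m and contact force between follower and bone_bangle between 1 and 12 N and linear speed of each of follower, bone_bangle below 0.005 m/s and x of bone_bangle in the frame of follower between -0.006 and 0.006 m and z of bone_bangle in the frame of tray below 0.018 m and angle between the y axis of bone_bangle and the y axis of tray, either way round below 0.12 rad); the robot touches nothing.
It fails at once if the row is crushed: the follower presses the bone bangle with more than 18 N (contact force between follower and bone_bangle above 18 N).
It fails at once if a bangle lying on the counter is moved more than 30 mm (distance of any of lac_bangle, churi, cuff from where it was at the start of the episode above 0.03 m).
It also fails if it takes over 69 s, if anything falls off the work surface, if the arm or the gripper's body presses on something with over 40 N, if the wrist force passes 120 N, or if a joint passes its speed limit or range.

## Robot

A 7-joint arm with a two-finger parallel gripper is mounted at the origin on the work surface. World frame = base frame: x ahead of the robot, y to its left, z up, the work surface at z = 0. Lengths are in m, angles in rad, forces in N, time in s.
With the tool pointing down it reaches from about 0.4 to 0.875 m from the base axis. Payload 19.3 kg.
Tool frame: the origin (TCP) lies at the very end of the fingers, on their centre line; the grasp point (between the pads) lies 19 mm behind it; z points along the fingers, y is the line along which they close (so a half turn about z gives the same grasp; the last joint's range is limited). The gripper opens to 85 mm and grips with 20 to 120 N. Pads are 22 mm wide; open, the fingers measure 114 mm over their backs; the gripper's body (76 mm by 85 mm) begins 54 mm behind the grasp point. The pads swing forward as they close: fully open they stand 13 mm farther back than shut.
Start: joints at [1.107, 0.521, -0.036, 1.599, 0.021, 1.021, -0.113], TCP at [0.24, -0.577, 0.231] pointing down, gripper open.
Joint ranges: [-2.91, 2.91], [-0.3, 2.13], [-1.5, 1.42], [0.17, 2.43], [-1.26, 4.41], [0.16, 1.93], [-2.52, 2.52]. Speed limits (rad/s): [1.89, 1.89, 2.39, 2.39, 3.01, 3.01, 3.01].

## Interface

Orientations are given as [roll, pitch, yaw] about the fixed x, y, z axes, in that order (R = Rz(yaw) Ry(pitch) Rx(roll)).
In Python, from workcell import bot gives the robot as it stands.
- The arm moves only by the shell command python3 -m crank 'ROWS' [FORCE]. ROWS is a JSON object of lists of equal length, an entry for each row: "travel": the shift along the world's x, y, z in cm, a list of three; "turn": the turn, a rotation vector about the world's x, y, z in degrees, a list of three; "gripper": the closure, from 0 (fully open) to 1 (shut). A call has exactly 5 rows; each row is the pose to reach, as a shift and turn from the pose commanded when the call began; what a row does not reach only later rows make up. A row lasts 1/10 s, in which the tool goes at most 50 mm and 8.59 degrees, less where a joint would pass 70% of its speed; a pose out of reach is approached as far as the arm can. A call with a gripper value outside its range is refused whole. The fingers move at their own pace and stop on an object; FORCE is the grip in N (left out, the last holds). Time passes only in rows, so rows that repeat a pose let the fingers close, or fill a call up. It gives the time, the measured TCP pose, the force, the opening and the grip force at its end, in the units of the state.
- bot.observe(): the state, without advancing time (a new reading comes with each control period).
- bot.grab_frame(name): name is "scene" or "side" or "wrist"; returns a dict with "pixels" (420x560x3 uint8, red, green, blue), "fx", "fy", "cx", "cy" (pixels), "extrinsics" (4x4, takes a point from world to camera coordinates). Camera axes: x right, y down, z forward; pixel columns grow to the right and rows downward; lengths in m; the calibration is good to about 2 mm. The wrist camera is an equidistant fisheye: a pixel r from the principal point sees the ray r / f radians off the axis. A picture is of the moment at which its call begins. There is no depth.
- bot.job_done(): hands the job in; it is judged then, once.
The state is a dict: "clock": time; "qpos": joint angles; "qd": joint speeds; "joint_efforts": joint torques, N m; "position": TCP position; "tool_rot": TCP orientation; "force": force on the tool from outside, world axes, zero at the start; "moment": the same for the moment, N m; "grip_width": finger opening in m; "finger_force": force on a finger pad.
Only numpy, scipy, OpenCV 4.12 (cv2) and the standard library are available. Lean on these libraries where they do the work, as an engineer would, in place of code of your own. Each camera call takes 0.05 s, during which the arm holds its last target. There are 200 camera calls.

## Working session

There is one attempt and no reset: what is moved stays moved. The work goes in short steps, Python scripts to look and compute and a shell command to move; the robot and the scene stay as the last step left them, time stands still between calls to the robot, and variables do not carry over. Pictures are saved under pics/ and viewed, at most 10 in all, crops included, and the job is handed in when it is done.

```bash
mkdir -p pics; cat > h.py <<'E'
import numpy as np, cv2
from workcell import bot
def grab(n, save=None):
    f=bot.grab_frame(n)
    if save: cv2.imwrite(f'pics/{save}.png', f['pixels'][:,:,::-1])
    return f
def ray(f,u,v,fish=False):
    x=(u-f['cx'])/f['fx']; y=(v-f['cy'])/f['fy']
    if fish:
        r=np.hypot(x,y); s=np.sin(r)/r if r>1e-9 else 1.; d=np.array([x*s,y*s,np.cos(r)])
    else: d=np.array([x,y,1.])
    E=np.array(f['extrinsics']); R=E[:3,:3]
    return -R.T@E[:3,3], R.T@d
def plane(f,u,v,z,fish=False):
    o,d=ray(f,u,v,fish); return o+d*(z-o[2])/d[2]
def two(f,p,g,q):
    o1,d1=ray(f,*p);o2,d2=ray(g,*q)
    t=np.linalg.lstsq(np.c_[d1,-d2],o2-o1,rcond=None)[0]
    a=o1+d1*t[0];b=o2+d2*t[1];return (a+b)/2,np.linalg.norm(a-b)
def proj(f,P,fish=False):
    E=np.array(f['extrinsics']);c=E[:3,:3]@np.array(P)+E[:3,3]
    if fish:
        r=np.hypot(c[0],c[1]);k=np.arctan2(r,c[2])/r
        return f['fx']*c[0]*k+f['cx'],f['fy']*c[1]*k+f['cy']
    return f['fx']*c[0]/c[2]+f['cx'],f['fy']*c[1]/c[2]+f['cy']
E
python3 - <<'E'
from h import *
a=grab('scene');b=grab('side')
import pickle;pickle.dump((a,b),open('ab.pkl','wb'))
for n,f in(('scene',a),('side',b)):
    cv2.imwrite(f'pics/{n}0.png',cv2.resize(f['pixels'][:,:,::-1],(800,600),interpolation=cv2.INTER_CUBIC))
    print(n,f['fx'],f['cx'],f['cy'],ray(f,280,210))
print(bot.observe())
E
```

```text
scene 497.5433311768986 281.9542502009433 204.45773028972033 (array([1.18563986, 0.24612299, 0.62029291]), array([-0.77773186, -0.16939669, -0.60545638]))
side 545.776492253559 285.4597868176363 197.81771266847787 (array([ 0.36206369, -0.6954474 ,  0.74584295]), array([ 0.06280271,  0.75046933, -0.65836913]))
{'clock': 0.1, 'qpos': array([ 1.10679901,  0.52193398, -0.03633028,  1.59994606,  0.0211972 ,
        1.02111025, -0.11278017]), 'qd': array([-1.28730361e-03, -9.89828928e-04, -4.39124860e-05, -1.70295959e-03,
       -1.11079370e-04,  2.14660415e-04, -1.72193660e-03]), 'joint_efforts': array([ 6.74402516e-03, -9.28482127e+01,  1.98629647e+00, -3.70536339e+01,
        1.84331217e-02,  5.31952071e-03,  3.42236319e-05]), 'position': array([ 0.23966546, -0.57689377,  0.23079776]), 'tool_rot': array([-3.14058213e+00,  6.74350091e-05,  3.93807114e-01]), 'force': array([-0.90622779,  0.27484106, -0.27680419]), 'moment': array([ 0.05228316, -0.02999726, -0.03453482]), 'finger_force': 0.0, 'grip_width': 0.08553299738466597}
```

View pics/scene0.png

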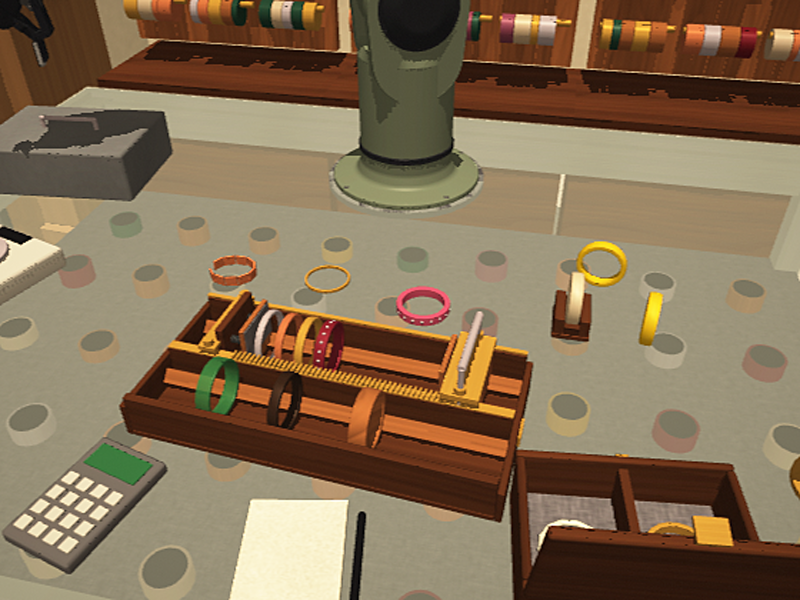

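View pics/side0.png

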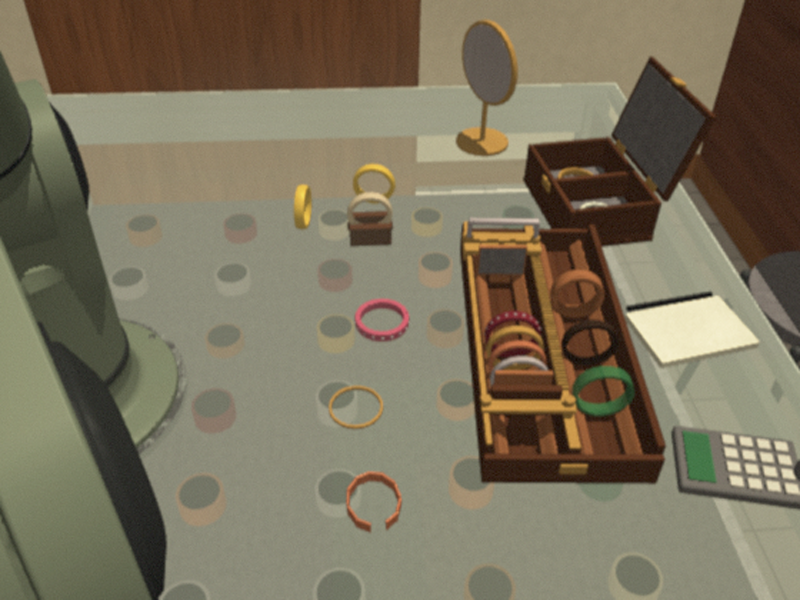

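The scene view (800x600 scale) shows three standing candidates:
- Ivory ring in the walnut block, at scene (576,297) and side (370,210).
- Yellow ring at scene (602,264) and side (374,182).
- Yellow ring at scene (652,318) and side (303,205).

Only the first is ivory and in the stand. The tray's follower and bar are at scene (472,350) and side (505,228). I'll confirm with an enlarged crop.

```bash
python3 - <<'E'
from h import *
import pickle;a,b=pickle.load(open('ab.pkl','rb'))
def crop(f,x,y,w,h,k): return cv2.resize(f['pixels'][y:y+h,x:x+w,::-1],None,fx=k,fy=k,interpolation=cv2.INTER_CUBIC)
# scene x 300..480,y160..300 ; side x 200..390, y100..250
A=crop(a,300,165,190,140,4.2)[:300*2-12,:800];B=crop(b,200,105,190,90,4.2)
cv2.imwrite('pics/cropA.png',A);cv2.imwrite('pics/cropB.png',B);print(A.shape,B.shape)
for n,f in(('scene',a),('side',b)):
    hsv=cv2.cvtColor(f['pixels'],cv2.COLOR_RGB2HSV)
    x,y=(int(576*.7),int(295*.7)) if n=='scene' else (int(370*.7),int(197*.7))
    print(n,hsv[y-4:y+5,x-3:x+4].reshape(-1,3)[::9])
E
```

```text
(588, 798, 3) (378, 798, 3)
scene [[ 19  96 246]
 [ 25  60 253]
 [ 26  49 254]
 [ 24  65 253]
 [ 23  84 246]
 [ 23  76 248]
 [ 23  80 247]]
side [[ 19  70 157]
 [ 19  74 180]
 [ 20  82 217]
 [ 20  80 225]
 [ 20  85 192]
 [ 20  80 150]
 [ 21  97 126]]
```

View pics/cropA.png

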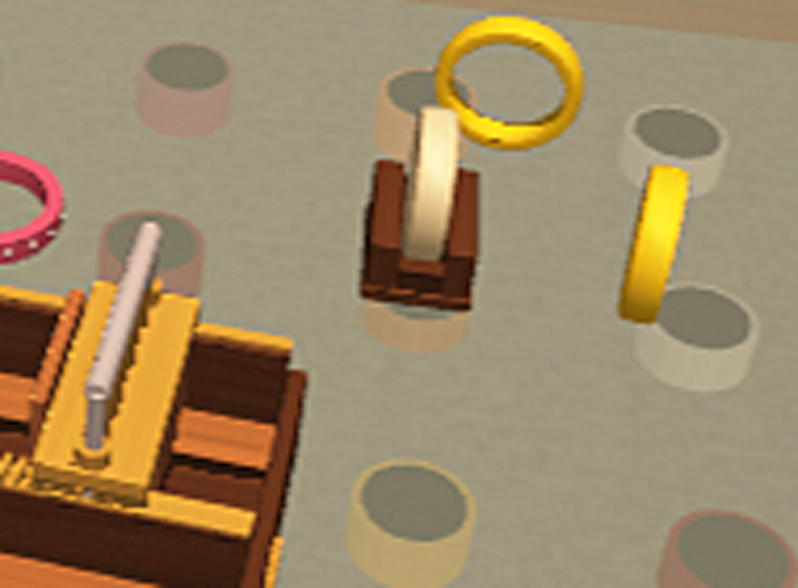

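View pics/cropB.png

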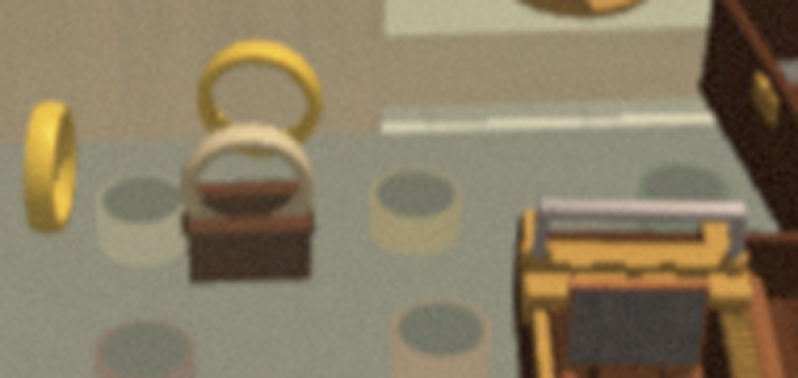

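The crops confirm it: the ring in the walnut stand at crop A (435,185) and crop B (248,165) is ivory, and the other two are plainly yellow. The bar ends are at A (152,228) and (98,386), and at B (540,207) and (745,210). Next I triangulate.

```bash
python3 - <<'E'
from h import *
import pickle;a,b=pickle.load(open('ab.pkl','rb'))
np.set_printoptions(precision=4,suppress=True)
A=lambda x,y:(300+x/4.2,165+y/4.2); B=lambda x,y:(200+x/4.2,105+y/4.2); s=lambda x,y:(x*.7,y*.7)
print('bar near',two(a,A(152,229),b,B(541,208)),'far',two(a,A(98,386),b,B(744,211)))
for z in(.106,.111):
  print(z,'scene',plane(a,*A(152,229),z),plane(a,*A(98,386),z),'side',plane(b,*B(541,208),z),plane(b,*B(744,211),z))
print('stand far(+x) base',plane(a,*A(361,296),0),plane(a,*A(470,309),0))
print('stand near(-y) base side',plane(b,*B(190,282),0),plane(b,*B(310,277),0))
print('bangle top',two(a,A(441,110),b,B(248,127)), plane(a,*A(441,110),.082),plane(b,*B(248,127),.082))
# tray corners
print('tray top rim scene: -y far, +y far(base)',plane(a,*s(124,405),.06),plane(a,*s(527,362),.06), 'base',plane(a,*s(130,432),0),plane(a,*s(500,519),0))
print('tray side base -y',plane(b,*s(484,480),0),plane(b,*s(660,478),0))
# ivory masks
for n,f,r in(('scene',a,(385,180,420,232)),('side',b,(235,125,280,160))):
    x0,y0,x1,y1=r;h=cv2.cvtColor(f['pixels'],cv2.COLOR_RGB2HSV)[y0:y1,x0:x1].astype(int)
    m=((h[...,0]>14)&(h[...,0]<30)&(h[...,1]>45)&(h[...,1]<150)&(h[...,2]>(170 if n=='scene' else 120))).astype(np.uint8)
    k,l,st,c=cv2.connectedComponentsWithStats(m);i=1+st[1:,4].argmax();ys,xs=np.where(l==i)
    print(n,st[i],x0+c[i][0],y0+c[i][1])
    for y in range(ys.min(),ys.max()+1,4): q=xs[ys==y];print(y+y0,q.min()+x0,q.max()+x0,end='; ')
    print()
E
```

```text
bar near (array([0.5338, 0.1987, 0.1067]), np.float64(0.0023917872825251606)) far (array([0.6307, 0.1904, 0.1077]), np.float64(0.004194294847494965))
0.106 scene [0.5312 0.1993 0.106 ] [0.6263 0.1913 0.106 ] side [0.5344 0.198  0.106 ] [0.6321 0.1899 0.106 ]
0.111 scene [0.5376 0.1997 0.111 ] [0.6318 0.1919 0.111 ] side [0.533 0.191 0.111] [0.63  0.183 0.111]
stand far(+x) base [0.4259 0.2895 0.    ] [0.4249 0.3385 0.    ]
stand near(-y) base side [0.3646 0.2888 0.    ] [0.4291 0.2895 0.    ]
bangle top (array([0.3968, 0.3115, 0.0853]), np.float64(0.004535281467130118)) [0.3884 0.3132 0.082 ] [0.3979 0.3128 0.082 ]
tray top rim scene: -y far, +y far(base) [ 0.7128 -0.1649  0.06  ] [0.5521 0.2595 0.06  ] base [ 0.7001 -0.1799  0.    ] [0.7295 0.2507 0.    ]
tray side base -y [ 0.5063 -0.1641  0.    ] [ 0.7101 -0.1754 -0.    ]
scene [ 13  10  14  32 280] 403.63214285714287 204.62142857142857
190 401 404; 194 400 408; 198 400 411; 202 400 409; 206 399 408; 210 399 407; 214 398 406; 218 399 405; 
side [  0   0  45  35 824] 256.31067961165047 135.80461165048544
125 235 279; 129 235 279; 133 235 279; 137 235 279; 141 245 273; 145 243 274; 149 242 274; 153 243 274; 157 237 242;
```

Measurements against the given sizes:
- **Bar:** measures 97 mm against 98 mm given, with its middle at about (0.581, 0.194) and height about 0.107. Tray yaw is about -4 to -5°.
- **Stand:** base centre at about (0.395, 0.314), width 49 mm against 50 mm given, yaw about 0.
- **Bangle top:** (0.396, 0.313, about 0.083) against 0.082 given.

These agree, so I move to hover above the stand.

```bash

python3 -m crank '{"travel":[[3.6,3.2,1],[7.2,6.4,2],[10.8,9.6,3],[14.4,12.8,3],[18,16,3]],"turn":[[0,0,-4.4],[0,0,-8.8],[0,0,-13.2],[0,0,-17.6],[0,0,-22]],"gripper":[0,0,0,0,0]}'
python3 -m crank '{"travel":[[2,4.5,0],[4,9,0],[6,13.5,0],[7,18,0],[8,22,0]],"turn":[[0,0,0],[0,0,0],[0,0,0],[0,0,0],[0,0,0]],"gripper":[0,0,0,0,0]}'
python3 -m crank '{"travel":[[0,4.6,0],[0,9.2,0],[0,13.8,0],[0,18.4,0],[0,23,0]],"turn":[[0,0,0],[0,0,0],[0,0,0],[0,0,0],[0,0,0]],"gripper":[0,0,0,0,0]}'
python3 -m crank '{"travel":[[-1,4.2,0],[-2,8.4,0],[-3,12.6,0],[-4,16.8,0],[-5,21,0]],"turn":[[0,0,0],[0,0,0],[0,0,0],[0,0,0],[0,0,0]],"gripper":[0,0,0,0,0]}'
python3 -m crank '{"travel":[[-2,2.5,-1],[-3.5,5,-2],[-5,7,-4],[-5,7,-4],[-5,7,-4]],"turn":[[0,0,0],[0,0,0],[0,0,0],[0,0,0],[0,0,0]],"gripper":[0,0,0,0,0]}'
python3 - <<'E'
from h import *
import pickle
f=grab('wrist');pickle.dump(f,open('w1.pkl','wb'))
cv2.imwrite('pics/w1.png',cv2.resize(f['pixels'][:,:,::-1],(800,600),interpolation=cv2.INTER_CUBIC))
print(f['fx'],f['cx'],f['cy'],ray(f,280,210,True)); o=bot.observe();print(o['position'],o['tool_rot'],o['force'])
print(proj(f,[.395,.313,.082],True))
E
```

```text
clock: 0.6
position: [0.421, -0.4157, 0.2615]
tool_rot: [3.141, -0.0, 0.006]
force: [0.5, 0.3, -0.1]
grip_width: 0.085
finger_force: 0.0
clock: 1.1
position: [0.5, -0.1947, 0.2611]
tool_rot: [-3.141, 0.0, 0.011]
force: [1.0, -1.0, -0.2]
grip_width: 0.0853
finger_force: 0.0
clock: 1.6
position: [0.4993, 0.0346, 0.2613]
tool_rot: [3.142, 0.0, 0.01]
force: [0.5, -0.5, -0.6]
grip_width: 0.0854
finger_force: 0.0
clock: 2.1
position: [0.449, 0.2444, 0.2612]
tool_rot: [3.142, 0.0, 0.01]
force: [0.6, -0.4, 0.7]
grip_width: 0.0853
finger_force: 0.0
clock: 2.6
position: [0.3996, 0.3127, 0.221]
tool_rot: [3.141, 0.001, 0.011]
force: [0.8, -0.0, 0.5]
grip_width: 0.0855
finger_force: 0.0
325.19226210127806 280.99043207436796 208.980459095 (array([0.46917007, 0.31434835, 0.3622675 ]), array([-0.27509721, -0.00152613, -0.96141521]))
[0.40019656 0.31234961 0.22142579] [ 3.14120349e+00 -5.02947252e-05  9.48881773e-03] [-0.36042772 -0.04098432 -0.47412414]
(np.float64(281.08195375470206), np.float64(203.51282144649264))
```

View pics/w1.png

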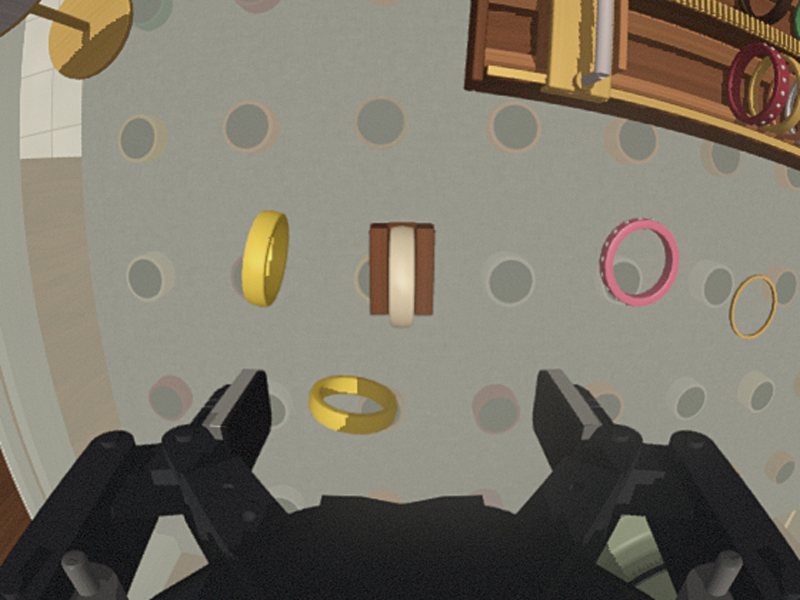

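The wrist view has +x up and +y left. The ivory ring is in its stand at (402,275), with the stand at (370-434, 223-316). Yellow rings are near it at (265,258) and (352,405), so I check their clearance to the open fingers.

```bash
python3 - <<'E'
from h import *
import pickle;f=pickle.load(open('w1.pkl','rb'));np.set_printoptions(precision=4,suppress=True)
s=lambda x,y:(x*.7,y*.7)
P=lambda x,y,z:plane(f,*s(x,y),z,True)
print('stand top corners',P(370,223,.034),P(434,223,.034),P(370,316,.034),P(434,316,.034))
print('ring top sides',P(390,275,.08),P(414,275,.08),'ring axis at ends',P(401,228,.046),P(401,325,.046))
for n,p in dict(y1a=(265,212),y1b=(265,304),y1l=(243,260),y1r=(289,260),y2top=(352,378),y2bot=(352,433),y2l=(309,405),y2r=(397,405)).items(): print(n,P(*p,.0)[:2],P(*p,.06)[:2])
E
```

```text
stand top corners [0.4318 0.3357 0.034 ] [0.4323 0.2903 0.034 ] [0.3626 0.336  0.034 ] [0.3631 0.2884 0.034 ]
ring top sides [0.4045 0.3203 0.08  ] [0.4047 0.3053 0.08  ] ring axis at ends [0.4298 0.3137 0.046 ] [0.36   0.3129 0.046 ]
y1a [0.4376 0.4226] [0.4428 0.4047]
y1b [0.3608 0.4268] [0.3788 0.4081]
y1l [0.3984 0.4436] [0.4101 0.4222]
y1r [0.3982 0.4039] [0.4099 0.3891]
y2top [0.295  0.3545] [0.3238 0.3479]
y2bot [0.2385 0.3564] [0.2767 0.3494]
y2l [0.2668 0.3943] [0.3003 0.3811]
y2r [0.269  0.3155] [0.3022 0.3153]
```

The ring is centred at (0.396, 0.313), and the yellow ring is about 25 mm clear of the open finger. I descend and grip.

```bash

python3 -m crank '{"travel":[[-0.4,0.05,-4],[-0.4,0.05,-8],[-0.4,0.05,-12],[-0.4,0.05,-15],[-0.4,0.05,-16.9]],"turn":[[0,0,0],[0,0,0],[0,0,0],[0,0,0],[0,0,0]],"gripper":[0.3,0.3,0.3,0.3,0.3]}' 30
python3 -m crank '{"travel":[[0,0,0],[0,0,0],[0,0,0],[0,0,0],[0,0,0]],"turn":[[0,0,0],[0,0,0],[0,0,0],[0,0,0],[0,0,0]],"gripper":[0.5,0.7,0.9,1,1]}' 30
python3 -m crank '{"travel":[[0,0,0],[0,0,0],[0,0,0],[0,0,0],[0,0,0]],"turn":[[0,0,0],[0,0,0],[0,0,0],[0,0,0],[0,0,0]],"gripper":[1,1,1,1,1]}' 30
```

```text
clock: 3.15
position: [0.3963, 0.3121, 0.0507]
tool_rot: [3.14, 0.0, 0.008]
force: [-0.4, 0.5, 1.1]
grip_width: 0.0596
finger_force: 0.0
clock: 3.65
position: [0.3968, 0.3137, 0.0536]
tool_rot: [-3.14, -0.002, 0.009]
force: [0.9, -1.2, 8.6]
grip_width: 0.015
finger_force: 29.8
clock: 4.15
position: [0.3967, 0.3137, 0.0536]
tool_rot: [-3.14, -0.002, 0.009]
force: [0.4, -1.3, 10.5]
grip_width: 0.0154
finger_force: 29.8
```

```bash

python3 -m crank '{"travel":[[0,0,2],[0,0,6],[0,0,11],[0,0,16],[0,0,19]],"turn":[[0,0,0],[0,0,0],[0,0,0],[0,0,0],[0,0,0]],"gripper":[1,1,1,1,1]}'
python3 -m crank '{"travel":[[2.5,-3,0],[5,-6,0],[8,-9,0],[11,-12,0],[14,-15,0]],"turn":[[0,0,-1],[0,0,-2],[0,0,-3],[0,0,-4],[0,0,-5]],"gripper":[1,1,1,1,1]}'
python3 -m crank '{"travel":[[2,-2,0],[4,-4,0],[4,-4,0],[4,-4,0],[4,-4,0]],"turn":[[0,0,0],[0,0,0],[0,0,0],[0,0,0],[0,0,0]],"gripper":[1,1,1,1,1]}'
python3 - <<'E'
from h import *
import pickle
f=grab('wrist');pickle.dump(f,open('w2.pkl','wb'))
cv2.imwrite('pics/w2.png',cv2.resize(f['pixels'][:,:,::-1],(800,600),interpolation=cv2.INTER_CUBIC))
o=bot.observe();print(o['position'],o['tool_rot'],o['force'])
E
```

```text
clock: 4.65
position: [0.3963, 0.3137, 0.2468]
tool_rot: [-3.138, -0.003, 0.01]
force: [0.6, 0.1, -1.8]
grip_width: 0.0155
finger_force: 29.5
clock: 5.15
position: [0.5368, 0.1618, 0.2434]
tool_rot: [-3.141, -0.001, -0.078]
force: [1.0, 0.8, -0.3]
grip_width: 0.0152
finger_force: 29.5
clock: 5.65
position: [0.5752, 0.1241, 0.2427]
tool_rot: [-3.141, -0.0, -0.077]
force: [-0.4, 0.7, -1.1]
grip_width: 0.0154
finger_force: 29.5
[0.57525114 0.124244   0.24271363] [-3.14105378e+00 -2.06213997e-04 -7.62301107e-02] [ 0.06387285 -0.16024215 -0.56249608]
```

View pics/w2.png

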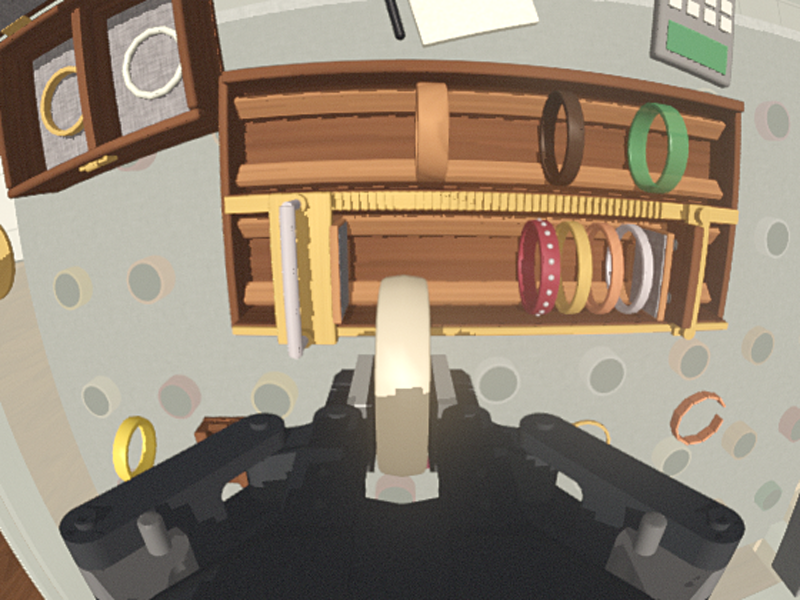

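The wrist view shows the bangle held square. The bar runs from (289,203) to (295,356), and the follower's felt face is near u≈347. The row's last bangle, the pink one, has its +y side at u≈520. The tray's corners are at (222,75), (742,103), (232,334) and (728,325).

```bash
python3 - <<'E'
from h import *
import pickle;f=pickle.load(open('w2.pkl','rb'));np.set_printoptions(precision=4,suppress=True)
P=lambda x,y,z:plane(f,x*.7,y*.7,z,True)
c=[P(*p,.06)[:2] for p in((222,75),(742,103),(728,329),(232,336))]
print('corners',np.array(c),'centre',np.mean(c,0)); 
for i in range(4): d=c[(i+1)%4]-c[i];print(np.linalg.norm(d),np.degrees(np.arctan2(d[1],d[0])))
for z in(.106,.111):
  a,b=P(289,205,z),P(296,354,z);m=(a+b)/2;d=a-b;print('bar',a,b,m,np.linalg.norm(d),np.degrees(np.arctan2(d[1],d[0])))
C=np.mean(c,0)
for yaw in(-.07,-.08):
  X=np.array([np.cos(yaw),np.sin(yaw)]);Y=np.array([-X[1],X[0]])
  T=lambda p:((p[:2]-C)@X,(p[:2]-C)@Y)
  print(yaw,'tcp',T(np.array([.5752,.1242])),'bar',T(m),'face top',T(P(349,222,.08)),T(P(347,315,.08)),'pink side',T(P(520,268,.08)),T(P(520,268,.05)),T(P(519,268,.02)),'lane line at tcp y')
  print('lane pt world at y=tcp', C-.049*X+Y*T(np.array([.5752,.1242]))[1])
E
```

```text
corners [[ 0.7303  0.2426]
 [ 0.7009 -0.17  ]
 [ 0.5029 -0.1629]
 [ 0.5333  0.2603]] centre [0.6169 0.0425]
0.4136653741824366 -94.07285445270853
0.1980966780805437 177.95581644834007
0.4243522517663881 85.890130553486
0.19773251310147216 -5.137580825356065
bar [0.6305 0.189  0.106 ] [0.5339 0.1976 0.106 ] [0.5822 0.1933 0.106 ] 0.09698517761228641 -5.032005735560225
bar [0.6308 0.1878 0.111 ] [0.5359 0.1961 0.111 ] [0.5833 0.192  0.111 ] 0.09524115080219875 -5.03200573556022
-0.07 tcp (np.float64(-0.04727901266347736), np.float64(0.07859279994135596)) bar (np.float64(-0.04392172714406055), np.float64(0.1467660453268244)) face top (np.float64(-0.010891783233060892), np.float64(0.11343451952966396)) (np.float64(-0.07501293468549929), np.float64(0.11690594634874793)) pink side (np.float64(-0.04228967203606075), np.float64(-0.0018883897955577573)) (np.float64(-0.04865334871231084), np.float64(-0.00984732720950943)) (np.float64(-0.05502117106153605), np.float64(-0.016952547961468094)) lane line at tcp y
lane pt world at y=tcp [0.5735 0.1243]
-0.08 tcp (np.float64(-0.048062563633222775), np.float64(0.07811608808726705)) bar (np.float64(-0.04538716706838701), np.float64(0.14631949713452105)) face top (np.float64(-0.01202556493807538), np.float64(0.11331993183390923)) (np.float64(-0.0761782240492808), np.float64(0.11614998425537942)) pink side (np.float64(-0.04226867398685408), np.float64(-0.002311185048971982)) (np.float64(-0.04855244443426529), np.float64(-0.010333360225524195)) (np.float64(-0.05484889737170424), np.float64(-0.017501902881599595)) lane line at tcp y
lane pt world at y=tcp [0.5743 0.1243]
```

The bar (97 mm at -5°) and the tray sides (198 mm) match the given sizes. The lane line at this point is at x≈0.576 with yaw about -4.5°, and the free space runs from tray y≈0 to 0.118. I move 12 mm further to -y and lower.

```bash

python3 -m crank '{"travel":[[0.05,-1.2,-3],[0.05,-1.2,-7],[0.05,-1.2,-11],[0.05,-1.2,-14],[0.05,-1.2,-16]],"turn":[[0,0,0],[0,0,0],[0,0,0],[0,0,0],[0,0,0]],"gripper":[1,1,1,1,1]}'
python3 -m crank '{"travel":[[0,0,-0.5],[0,0,-1],[0,0,-1.5],[0,0,-1.9],[0,0,-2.1]],"turn":[[0,0,0],[0,0,0],[0,0,0],[0,0,0],[0,0,0]],"gripper":[1,1,1,1,1]}'
python3 -m crank '{"travel":[[0,0,-0.1],[0,0,-0.2],[0,0,-0.3],[0,0,-0.3],[0,0,-0.3]],"turn":[[0,0,0],[0,0,0],[0,0,0],[0,0,0],[0,0,0]],"gripper":[1,1,1,1,1]}'
```

```text
clock: 6.2
position: [0.575, 0.1121, 0.0804]
tool_rot: [3.141, 0.002, -0.076]
force: [0.1, -0.2, -0.8]
grip_width: 0.0153
finger_force: 29.5
clock: 6.7
position: [0.5765, 0.1114, 0.0616]
tool_rot: [-3.141, -0.001, -0.078]
force: [0.1, 0.9, -1.0]
grip_width: 0.0156
finger_force: 29.5
clock: 7.2
position: [0.5764, 0.1113, 0.0586]
tool_rot: [-3.141, -0.0, -0.078]
force: [-1.4, 0.4, 3.9]
grip_width: 0.0154
finger_force: 30.0
```

Contact on the boards comes at the expected height. I release, rise and look.

```bash

python3 -m crank '{"travel":[[0,0,-0.05],[0,0,-0.05],[0,0,-0.05],[0,0,-0.05],[0,0,-0.05]],"turn":[[0,0,0],[0,0,0],[0,0,0],[0,0,0],[0,0,0]],"gripper":[0.8,0.7,0.65,0.65,0.65]}'
python3 -m crank '{"travel":[[0,0,1],[0,0,3],[0,0,6],[0,0,10],[0,0,14]],"turn":[[0,0,0],[0,0,0],[0,0,0],[0,0,0],[0,0,0]],"gripper":[0.65,0.65,0.65,0.65,0.65]}'
python3 -m crank '{"travel":[[0,2,0],[0,4,0],[0,4,0],[0,4,0],[0,4,0]],"turn":[[0,0,0],[0,0,0],[0,0,0],[0,0,0],[0,0,0]],"gripper":[0.65,0.65,0.65,0.65,0.65]}'
python3 - <<'E'
from h import *
import pickle
f=grab('wrist');b=grab('side');a=grab('scene');pickle.dump((f,b,a),open('w3.pkl','wb'))
c=b['pixels'][140:350,300:480,::-1]
s=cv2.resize(c,(400,467),interpolation=cv2.INTER_CUBIC); w=cv2.resize(f['pixels'][:,:,::-1],(400,300))
s2=np.zeros((467,800,3),np.uint8);s2[:,:400]=s;s2[:300,400:]=w
cv2.imwrite('pics/w3.png',s2)
o=bot.observe();print(o['position'],o['tool_rot'],o['force'],proj(f,[.582,.194,.106],True))
E
```

```text
clock: 7.7
position: [0.5763, 0.1113, 0.0578]
tool_rot: [-3.142, -0.0, -0.077]
force: [-0.3, 0.1, 0.5]
grip_width: 0.0301
finger_force: 0.0
clock: 8.2
position: [0.576, 0.1113, 0.1999]
tool_rot: [-3.142, 0.0, -0.077]
force: [0.7, -0.4, -0.3]
grip_width: 0.0296
finger_force: 0.0
clock: 8.7
position: [0.5763, 0.1505, 0.198]
tool_rot: [3.141, -0.0, -0.078]
force: [0.1, -0.8, 0.8]
grip_width: 0.0296
finger_force: 0.0
[0.5763418  0.15059844 0.19782474] [ 3.14135678e+00  8.09510908e-05 -7.84081952e-02] [0.01318679 0.03053188 0.91579147] (np.float64(223.66013126450022), np.float64(210.81587817480604))
```

View pics/w3.png

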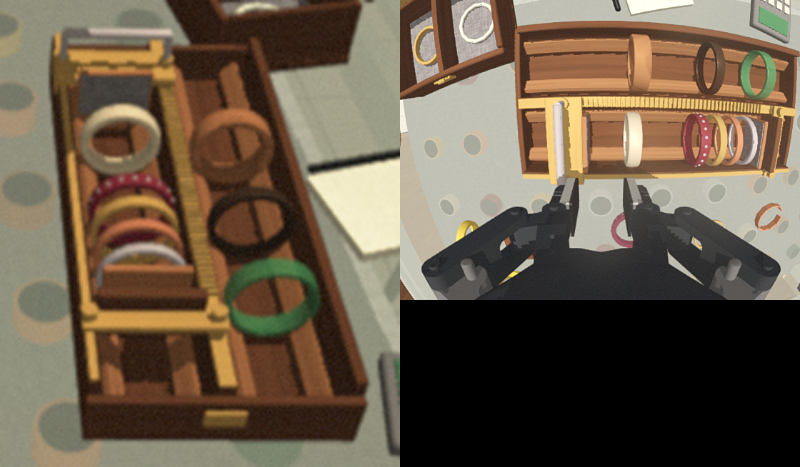

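The bone bangle stands upright in the lane, at side crop (120,138) and wrist inset (632,138), between the follower and the pink ring. Next I measure the bar by mask.

```bash
python3 - <<'E'
from h import *
import pickle;f,b,a=pickle.load(open('w3.pkl','rb'));np.set_printoptions(precision=4,suppress=True)
h=cv2.cvtColor(f['pixels'],cv2.COLOR_RGB2HSV).astype(int)[135:265,205:245]
m=((h[...,1]<60)&(h[...,2]>120)).astype(np.uint8)
k,l,st,c=cv2.connectedComponentsWithStats(m)
for i in range(1,k):
    if st[i,4]>40: print(i,st[i],c[i])
i=1+st[1:,4].argmax();ys,xs=np.where(l==i)
rect=cv2.minAreaRect(np.c_[xs+205,ys+135].astype(np.float32));print(rect)
for z in(.106,.111):
  u=[(np.median(xs[np.abs(ys-y)<3])+205,y+135) for y in(ys.min()+1,ys.max()-1)]
  p,q=[plane(f,*t,z,True) for t in u];print(u,p,q,(p+q)/2,np.linalg.norm(p-q),np.degrees(np.arctan2(*(p-q)[1::-1])))
# side: bangle vs bar ends via side+scene for height
E
```

```text
1 [   0    6   40  124 1811] [18.2065 74.8553]
((224.5, 202.5), (123.0, 39.0), 90.0)
[(np.float64(224.0), np.int64(142)), (np.float64(218.0), np.int64(263))] [0.6333 0.1878 0.106 ] [0.5392 0.2045 0.106 ] [0.5863 0.1962 0.106 ] 0.0955412983090702 -10.061028394131126
[(np.float64(224.0), np.int64(142)), (np.float64(218.0), np.int64(263))] [0.6336 0.1869 0.111 ] [0.5415 0.2033 0.111 ] [0.5875 0.1951 0.111 ] 0.09349393206974552 -10.061028394131117
```

```bash

python3 -m crank '{"travel":[[0.3,2.2,0],[0.55,4.4,0],[0.55,4.4,0],[0.55,4.4,0],[0.55,4.4,0]],"turn":[[0,0,0],[0,0,0],[0,0,0],[0,0,0],[0,0,0]],"gripper":[0.5,0.5,0.5,0.5,0.5]}'
python3 - <<'E'
from h import *
import pickle
np.set_printoptions(precision=4,suppress=True)
f=grab('wrist');pickle.dump(f,open('w4.pkl','wb'))
o=bot.observe();print(o['position'],o['tool_rot'])
cv2.imwrite('pics/w4.png',cv2.resize(f['pixels'][120:300,180:400,::-1],(792,648)[:2] if 0 else (720,589),interpolation=cv2.INTER_CUBIC))
print(proj(f,[.582,.194,.106],True))
E
```

```text
clock: 9.35
position: [0.5819, 0.1943, 0.1977]
tool_rot: [3.141, 0.0, -0.078]
force: [-1.0, 0.1, -0.3]
grip_width: 0.0426
finger_force: 0.0
[0.5819 0.1943 0.1978] [ 3.1412 -0.0001 -0.0786]
(np.float64(282.1104413808665), np.float64(213.59800334865875))
```

View pics/w4.png

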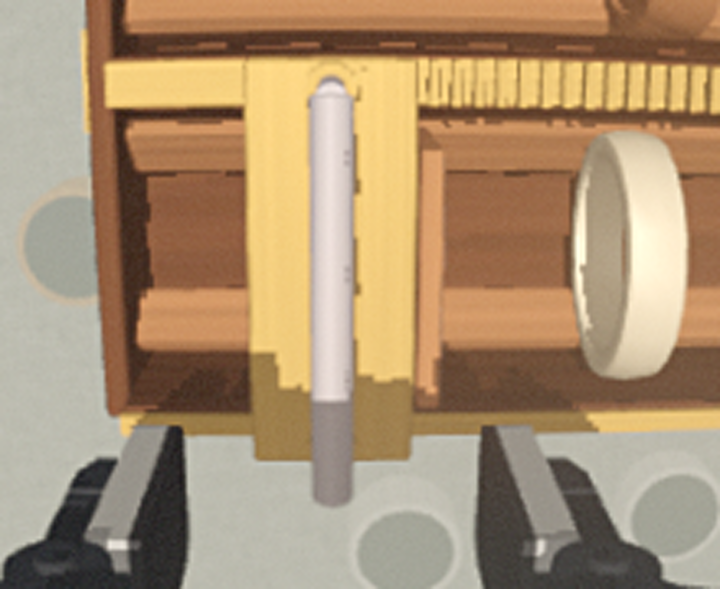

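The crop shows the bar running from (331,93) to (333,502) and centred between the fingers. The bangle is at (630,255), clear of it.

```bash
python3 - <<'E'
from h import *
import pickle;f=pickle.load(open('w4.pkl','rb'));np.set_printoptions(precision=4,suppress=True)
k=720/220
P=lambda x,y,z:plane(f,180+x/k,120+y/k,z,True)
for z in(.106,.111):
  p,q=P(331,93,z),P(333,503,z);print(p,q,(p+q)/2,np.linalg.norm(p-q),np.degrees(np.arctan2(*(p-q)[1::-1])))
print('rod dia at .106', np.linalg.norm(P(310,260,.106)-P(354,260,.106)),'.111',np.linalg.norm(P(310,260,.111)-P(354,260,.111)))
print('saddle edges y', P(248,260,.072),P(414,260,.072),'bangle top +y/-y edges near',P(630,255,.084),P(688,255,.084))
E
```

```text
[0.6305 0.1909 0.106 ] [0.532  0.1982 0.106 ] [0.5812 0.1945 0.106 ] 0.0988099483996369 -4.194480737999092
[0.631  0.1909 0.111 ] [0.5345 0.198  0.111 ] [0.5827 0.1944 0.111 ] 0.09669004185779087 -4.194480737999095
rod dia at .106 0.009933000898725898 .111 0.009719894486604255
saddle edges y [0.5861 0.2159 0.072 ] [0.5828 0.173  0.072 ] bangle top +y/-y edges near [0.583  0.1186 0.084 ] [0.5819 0.1029 0.084 ]
```

```bash

python3 -m crank '{"travel":[[-0.03,0.02,-3],[-0.03,0.02,-6],[-0.03,0.02,-9],[-0.03,0.02,-10.4],[-0.03,0.02,-10.9]],"turn":[[0,0,0],[0,0,0],[0,0,0],[0,0,0],[0,0,0]],"gripper":[0.5,0.5,0.5,0.5,0.5]}' 40
python3 -m crank '{"travel":[[0,0,0],[0,0,0],[0,0,0],[0,0,0],[0,0,0]],"turn":[[0,0,0],[0,0,0],[0,0,0],[0,0,0],[0,0,0]],"gripper":[0.6,0.7,0.8,0.9,1]}' 40
python3 -m crank '{"travel":[[0,0,0],[0,0,0],[0,0,0],[0,0,0],[0,0,0]],"turn":[[0,0,0],[0,0,0],[0,0,0],[0,0,0],[0,0,0]],"gripper":[1,1,1,1,1]}' 40
```

```text
clock: 9.9
position: [0.5811, 0.1948, 0.0877]
tool_rot: [3.141, 0.002, -0.078]
force: [0.3, 0.0, 0.4]
grip_width: 0.0429
finger_force: 0.0
clock: 10.4
position: [0.582, 0.195, 0.0899]
tool_rot: [3.141, -0.001, -0.078]
force: [-1.8, -3.7, 7.9]
grip_width: 0.0085
finger_force: 39.0
clock: 10.9
position: [0.582, 0.195, 0.0899]
tool_rot: [3.141, -0.001, -0.078]
force: [-1.5, -3.9, 8.7]
grip_width: 0.0082
finger_force: 39.0
```

```bash

python3 -m crank '{"travel":[[0,0,0.1],[0,0,0.2],[0,0,0.3],[0,0,0.3],[0,0,0.3]],"turn":[[0,0,0],[0,0,0],[0,0,0],[0,0,0],[0,0,0]],"gripper":[1,1,1,1,1]}'
python3 -m crank '{"travel":[[0,0,0.1],[0,0,0.2],[0,0,0.2],[0,0,0.2],[0,0,0.2]],"turn":[[0,0,0],[0,0,0],[0,0,0],[0,0,0],[0,0,0]],"gripper":[1,1,1,1,1]}'
python3 -m crank '{"travel":[[0,0,0.1],[0,0,0.2],[0,0,0.2],[0,0,0.2],[0,0,0.2]],"turn":[[0,0,0],[0,0,0],[0,0,0],[0,0,0],[0,0,0]],"gripper":[1,1,1,1,1]}'
```

```text
clock: 11.4
position: [0.5818, 0.195, 0.0919]
tool_rot: [3.141, -0.001, -0.078]
force: [4.2, -3.1, -4.4]
grip_width: 0.0086
finger_force: 38.9
clock: 11.9
position: [0.5818, 0.1951, 0.0938]
tool_rot: [3.141, -0.0, -0.078]
force: [4.2, -3.4, -5.2]
grip_width: 0.0083
finger_force: 38.8
clock: 12.4
position: [0.5818, 0.1956, 0.0959]
tool_rot: [-3.141, -0.001, -0.078]
force: [5.1, -0.9, -6.7]
grip_width: 0.0085
finger_force: 38.8
```

```bash

python3 -m crank '{"travel":[[0,0,0.1],[0,0,0.15],[0,0,0.15],[0,0,0.15],[0,0,0.15]],"turn":[[0,0,0],[0,0,0],[0,0,0],[0,0,0],[0,0,0]],"gripper":[1,1,1,1,1]}'
python3 -m crank '{"travel":[[-0.02,-0.3,0],[-0.04,-0.5,0],[-0.08,-1,0],[-0.12,-1.5,0],[-0.12,-1.5,0]],"turn":[[0,0,0],[0,0,0],[0,0,0],[0,0,0],[0,0,0]],"gripper":[1,1,1,1,1]}'
```

```text
clock: 12.9
position: [0.5818, 0.1956, 0.0974]
tool_rot: [-3.141, -0.001, -0.078]
force: [5.7, -1.1, -6.9]
grip_width: 0.0081
finger_force: 38.8
clock: 13.4
position: [0.5806, 0.1803, 0.0974]
tool_rot: [-3.141, -0.001, -0.078]
force: [5.9, -2.3, -6.1]
grip_width: 0.0083
finger_force: 38.9
```

It slides. I continue along the lane in steps, watching the force.

```bash

python3 -m crank '{"travel":[[0.03,-0.4,0],[0,-0.8,0],[-0.04,-1.2,0],[-0.07,-1.6,0],[-0.1,-2,0]],"turn":[[0,0,0],[0,0,0],[0,0,0],[0,0,0],[0,0,0]],"gripper":[1,1,1,1,1]}'
python3 -m crank '{"travel":[[-0.03,-0.4,0],[-0.06,-0.8,0],[-0.09,-1.2,0],[-0.12,-1.6,0],[-0.15,-2,0]],"turn":[[0,0,0],[0,0,0],[0,0,0],[0,0,0],[0,0,0]],"gripper":[1,1,1,1,1]}'
python3 -m crank '{"travel":[[-0.03,-0.4,0],[-0.06,-0.8,0],[-0.09,-1.2,0],[-0.12,-1.6,0],[-0.15,-2,0]],"turn":[[0,0,0],[0,0,0],[0,0,0],[0,0,0],[0,0,0]],"gripper":[1,1,1,1,1]}'
python3 -m crank '{"travel":[[-0.03,-0.4,0],[-0.06,-0.8,0],[-0.09,-1.2,0],[-0.12,-1.6,0],[-0.15,-2,0]],"turn":[[0,0,0],[0,0,0],[0,0,0],[0,0,0],[0,0,0]],"gripper":[1,1,1,1,1]}'
```

```text
clock: 13.9
position: [0.5792, 0.1603, 0.0973]
tool_rot: [-3.141, -0.0, -0.077]
force: [3.7, 2.4, -6.5]
grip_width: 0.0087
finger_force: 38.9
clock: 14.4
position: [0.5777, 0.1402, 0.0973]
tool_rot: [-3.142, 0.0, -0.078]
force: [2.8, 2.0, -5.9]
grip_width: 0.0086
finger_force: 38.9
clock: 14.9
position: [0.5762, 0.1202, 0.0973]
tool_rot: [-3.142, 0.0, -0.077]
force: [3.2, 1.3, -6.1]
grip_width: 0.0083
finger_force: 38.9
clock: 15.4
position: [0.5747, 0.1002, 0.0973]
tool_rot: [-3.142, 0.0, -0.077]
force: [2.2, 2.0, -6.8]
grip_width: 0.0083
finger_force: 38.9
```

```bash

python3 -m crank '{"travel":[[-0.02,-0.2,0],[-0.03,-0.4,0],[-0.05,-0.6,0],[-0.06,-0.8,0],[-0.08,-1,0]],"turn":[[0,0,0],[0,0,0],[0,0,0],[0,0,0],[0,0,0]],"gripper":[1,1,1,1,1]}'
python3 -m crank '{"travel":[[-0.02,-0.2,0],[-0.03,-0.4,0],[-0.05,-0.6,0],[-0.06,-0.8,0],[-0.08,-1,0]],"turn":[[0,0,0],[0,0,0],[0,0,0],[0,0,0],[0,0,0]],"gripper":[1,1,1,1,1]}'
python3 -m crank '{"travel":[[-0.02,-0.2,0],[-0.03,-0.4,0],[-0.05,-0.6,0],[-0.06,-0.8,0],[-0.08,-1,0]],"turn":[[0,0,0],[0,0,0],[0,0,0],[0,0,0],[0,0,0]],"gripper":[1,1,1,1,1]}'
python3 -m crank '{"travel":[[-0.02,-0.2,0],[-0.03,-0.4,0],[-0.05,-0.6,0],[-0.06,-0.8,0],[-0.08,-1,0]],"turn":[[0,0,0],[0,0,0],[0,0,0],[0,0,0],[0,0,0]],"gripper":[1,1,1,1,1]}'
python3 - <<'E'
from h import *
import pickle
f=grab('wrist');b=grab('side');pickle.dump((f,b),open('w5.pkl','wb'))
c=cv2.resize(b['pixels'][140:350,300:480,::-1],(400,467),interpolation=cv2.INTER_CUBIC); w=cv2.resize(f['pixels'][60:290,200:400,::-1],(400,460))
s2=np.zeros((467,800,3),np.uint8);s2[:,:400]=c;s2[:460,400:]=w
cv2.imwrite('pics/w5.png',s2)
E
```

```text
clock: 15.9
position: [0.574, 0.0904, 0.0973]
tool_rot: [3.142, 0.0, -0.077]
force: [3.0, 1.5, -6.7]
grip_width: 0.0087
finger_force: 38.9
clock: 16.4
position: [0.5732, 0.0804, 0.0973]
tool_rot: [-3.142, -0.0, -0.077]
force: [3.8, 1.9, -6.5]
grip_width: 0.0085
finger_force: 38.9
clock: 16.9
position: [0.5725, 0.0705, 0.0973]
tool_rot: [-3.141, -0.0, -0.077]
force: [3.7, 2.2, -7.0]
grip_width: 0.0083
finger_force: 38.9
clock: 17.4
position: [0.5717, 0.0604, 0.0973]
tool_rot: [-3.141, -0.0, -0.077]
force: [5.0, 2.0, -6.0]
grip_width: 0.0082
finger_force: 38.9
```

View pics/w5.png

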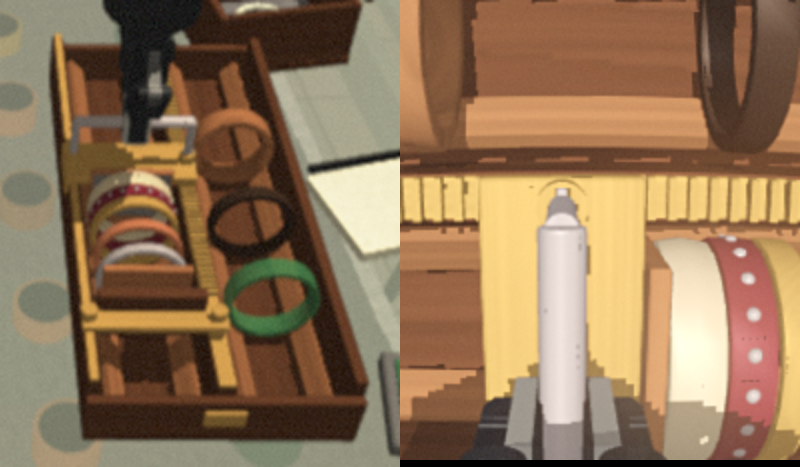

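The follower, bone, pink and yellow bangles are now touching, and only small gaps remain to the white bangle at side crop (140,255) and the plate. I continue in 4 mm steps by force.

```bash

python3 -m crank '{"travel":[[-0.01,-0.1,0],[-0.02,-0.2,0],[-0.03,-0.3,0],[-0.03,-0.4,0],[-0.03,-0.4,0]],"turn":[[0,0,0],[0,0,0],[0,0,0],[0,0,0],[0,0,0]],"gripper":[1,1,1,1,1]}'
python3 -m crank '{"travel":[[-0.01,-0.1,0],[-0.02,-0.2,0],[-0.03,-0.3,0],[-0.03,-0.4,0],[-0.03,-0.4,0]],"turn":[[0,0,0],[0,0,0],[0,0,0],[0,0,0],[0,0,0]],"gripper":[1,1,1,1,1]}'
```

```text
clock: 18.0
position: [0.5714, 0.0565, 0.0973]
tool_rot: [-3.141, -0.0, -0.077]
force: [4.1, 1.2, -6.0]
grip_width: 0.0085
finger_force: 39.0
clock: 18.5
position: [0.5711, 0.0525, 0.0973]
tool_rot: [-3.142, -0.0, -0.077]
force: [5.1, 1.4, -6.3]
grip_width: 0.008
finger_force: 39.0
```

```bash
python3 - <<'E'
from h import *
import pickle
np.set_printoptions(precision=4,suppress=True)
f,b=pickle.load(open('w5.pkl','rb'))
P=lambda x,y,z:plane(b,300+x*.45,140+y*.45,z)
# row members, top silhouettes in side crop at z~.086
for n,p,z in(('bone',(128,172),.086),('pink',(130,185),.086),('yellow',(133,200),.084),('orange',(136,222),.084),('white',(140,246),.084),('plate top',(150,266),.08)): print(n,P(*p,z))
E
```

```text
bone [0.564  0.0277 0.086 ]
pink [0.5628 0.012  0.086 ]
yellow [ 0.5625 -0.0035  0.084 ]
orange [ 0.5602 -0.0284  0.084 ]
white [ 0.5584 -0.0546  0.084 ]
plate top [ 0.5631 -0.0721  0.08  ]
```

```bash
for i in 1 2 3; do 
python3 -m crank '{"travel":[[-0.01,-0.1,0],[-0.02,-0.2,0],[-0.03,-0.3,0],[-0.03,-0.4,0],[-0.03,-0.4,0]],"turn":[[0,0,0],[0,0,0],[0,0,0],[0,0,0],[0,0,0]],"gripper":[1,1,1,1,1]}' | egrep 'posi|^force'; done
```

```text
position: [0.5708, 0.0485, 0.0973]
force: [4.9, 1.7, -6.7]
position: [0.5705, 0.0445, 0.0973]
force: [5.5, 0.3, -8.0]
position: [0.5702, 0.0406, 0.0974]
force: [5.2, 1.3, -6.4]
```

```bash
for i in 1 2; do 
python3 -m crank '{"travel":[[-0.01,-0.1,0],[-0.02,-0.2,0],[-0.03,-0.3,0],[-0.03,-0.4,0],[-0.03,-0.4,0]],"turn":[[0,0,0],[0,0,0],[0,0,0],[0,0,0],[0,0,0]],"gripper":[1,1,1,1,1]}' | egrep 'posi|^force'; done
```

```text
position: [0.5699, 0.0366, 0.0973]
force: [4.9, 1.1, -6.9]
position: [0.5696, 0.0326, 0.0973]
force: [4.7, 0.4, -6.8]
```

```bash
for i in 1 2; do 
python3 -m crank '{"travel":[[-0.01,-0.1,0],[-0.02,-0.2,0],[-0.02,-0.3,0],[-0.02,-0.3,0],[-0.02,-0.3,0]],"turn":[[0,0,0],[0,0,0],[0,0,0],[0,0,0],[0,0,0]],"gripper":[1,1,1,1,1]}' | egrep 'posi|^force'; done
```

```text
position: [0.5694, 0.0296, 0.0973]
force: [4.8, 1.0, -7.3]
position: [0.5691, 0.0267, 0.0973]
force: [4.8, 2.1, -6.9]
```

```bash
for i in 1 2; do 
python3 -m crank '{"travel":[[-0.01,-0.1,0],[-0.02,-0.2,0],[-0.02,-0.3,0],[-0.02,-0.3,0],[-0.02,-0.3,0]],"turn":[[0,0,0],[0,0,0],[0,0,0],[0,0,0],[0,0,0]],"gripper":[1,1,1,1,1]}' | egrep 'posi|^force'; done
python3 - <<'E'
from h import *
b=grab('side');a=grab('scene')
c=cv2.resize(b['pixels'][180:350,310:430,::-1],(380,538),interpolation=cv2.INTER_CUBIC);w=cv2.resize(a['pixels'][180:300,120:290,::-1],(420,297),interpolation=cv2.INTER_CUBIC)
s2=np.zeros((538,800,3),np.uint8);s2[:,:380]=c;s2[:297,380:]=w
cv2.imwrite('pics/w6.png',s2)
E
```

```text
position: [0.5689, 0.0237, 0.0973]
force: [5.0, 2.0, -6.6]
position: [0.5687, 0.0207, 0.0973]
force: [4.6, 2.4, -6.4]
```

View pics/w6.png

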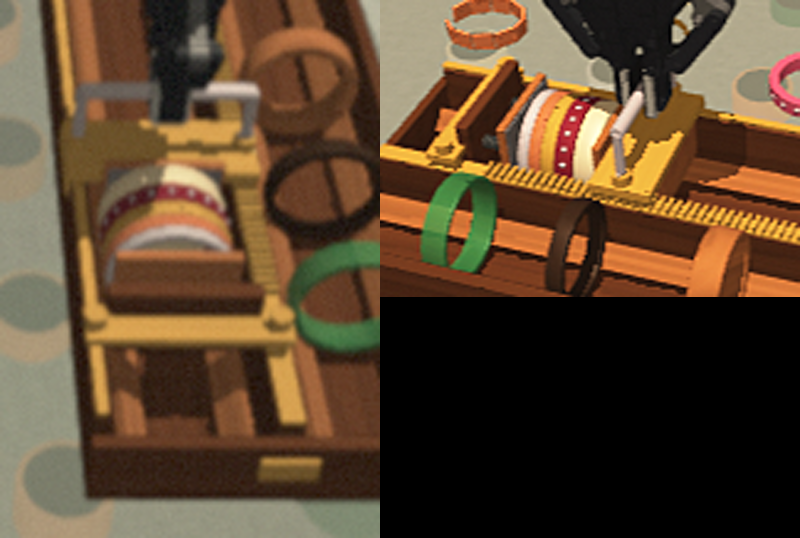

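The row is packed together at side crop (165,220), with the sprung plate just ahead at (180,265). I take 2 mm steps from here.

```bash
for i in 1 2 3; do 
python3 -m crank '{"travel":[[-0.01,-0.1,0],[-0.02,-0.2,0],[-0.02,-0.2,0],[-0.02,-0.2,0],[-0.02,-0.2,0]],"turn":[[0,0,0],[0,0,0],[0,0,0],[0,0,0],[0,0,0]],"gripper":[1,1,1,1,1]}' | egrep 'posi|^force|clock'; done
```

```text
clock: 23.6
position: [0.5685, 0.0186, 0.0973]
force: [4.9, 1.2, -5.8]
clock: 24.1
position: [0.5684, 0.0166, 0.0973]
force: [5.8, 1.2, -6.4]
clock: 24.6
position: [0.5682, 0.0147, 0.0974]
force: [4.7, 2.2, -6.2]
```

```bash
for i in 1 2 3; do 
python3 -m crank '{"travel":[[-0.01,-0.1,0],[-0.01,-0.2,0],[-0.01,-0.2,0],[-0.01,-0.2,0],[-0.01,-0.2,0]],"turn":[[0,0,0],[0,0,0],[0,0,0],[0,0,0],[0,0,0]],"gripper":[1,1,1,1,1]}' | egrep 'posi|^force|clock'; done
```

```text
clock: 25.1
position: [0.5681, 0.013, 0.0973]
force: [5.1, 2.6, -6.7]
clock: 25.6
position: [0.568, 0.0114, 0.0974]
force: [4.6, 5.0, -6.3]
clock: 26.1
position: [0.5679, 0.0096, 0.0973]
force: [4.7, 6.9, -6.6]
```

The spring starts to take up near y≈0.012. I aim for about 7 mm of compression, around y≈0.005.

```bash
for i in 1 2; do 
python3 -m crank '{"travel":[[-0.01,-0.1,0],[-0.01,-0.2,0],[-0.01,-0.2,0],[-0.01,-0.2,0],[-0.01,-0.2,0]],"turn":[[0,0,0],[0,0,0],[0,0,0],[0,0,0],[0,0,0]],"gripper":[1,1,1,1,1]}' | egrep 'posi|^force|clock'; done
```

```text
clock: 26.6
position: [0.5677, 0.0079, 0.0973]
force: [4.3, 7.9, -6.9]
clock: 27.1
position: [0.5676, 0.0061, 0.0973]
force: [3.2, 10.3, -6.8]
```

By the notch pitch, a notch lies 192 mm from the start, at y≈0.0039 (compression about 8 mm). I go there and lower the bar while still holding it.

```bash

python3 -m crank '{"travel":[[-0.01,-0.1,0],[-0.01,-0.2,0],[-0.02,-0.25,0],[-0.02,-0.25,0],[-0.02,-0.25,0]],"turn":[[0,0,0],[0,0,0],[0,0,0],[0,0,0],[0,0,0]],"gripper":[1,1,1,1,1]}' | egrep 'posi|^force|clock'
python3 -m crank '{"travel":[[0,0,-0.1],[0,0,-0.2],[0,0,-0.3],[0,0,-0.4],[0,0,-0.4]],"turn":[[0,0,0],[0,0,0],[0,0,0],[0,0,0],[0,0,0]],"gripper":[1,1,1,1,1]}' | egrep 'posi|^force|clock'
```

```text
clock: 27.6
position: [0.5675, 0.004, 0.0973]
force: [4.1, 11.4, -6.0]
clock: 28.1
position: [0.5674, 0.0035, 0.0933]
force: [4.5, 7.5, -8.9]
```

The bar passed below 5 mm and the push force dropped, so the catch is entering the notch. I lower the rest of the way.

```bash

python3 -m crank '{"travel":[[0,0,-0.1],[0,0,-0.2],[0,0,-0.3],[0,0,-0.3],[0,0,-0.3]],"turn":[[0,0,0],[0,0,0],[0,0,0],[0,0,0],[0,0,0]],"gripper":[1,1,1,1,1]}' | egrep 'posi|^force|clock'
python3 -m crank '{"travel":[[0,0.05,-0.1],[0,0.1,-0.1],[0,0.1,-0.1],[0,0.1,-0.1],[0,0.1,-0.1]],"turn":[[0,0,0],[0,0,0],[0,0,0],[0,0,0],[0,0,0]],"gripper":[1,1,1,1,1]}' | egrep 'posi|^force|clock'
```

```text
clock: 28.6
position: [0.5674, 0.0033, 0.0904]
force: [4.6, 7.5, -4.9]
clock: 29.1
position: [0.5675, 0.0035, 0.0899]
force: [0.9, 3.1, 4.4]
```

The bar bottoms at the same height as in its starting notch (0.0899). I release and retreat.

```bash

python3 -m crank '{"travel":[[0,0,0],[0,0,0],[0,0,0],[0,0,0],[0,0,0]],"turn":[[0,0,0],[0,0,0],[0,0,0],[0,0,0],[0,0,0]],"gripper":[0.8,0.65,0.65,0.65,0.65]}' | egrep 'posi|^force|clock|wid'
python3 -m crank '{"travel":[[0,0,1],[0,0,3],[0,0,6],[0,0,10],[0,0,14]],"turn":[[0,0,0],[0,0,0],[0,0,0],[0,0,0],[0,0,0]],"gripper":[0.65,0.65,0.65,0.65,0.65]}' | egrep 'posi|^force|clock'
python3 -m crank '{"travel":[[0,0,0],[0,0,0],[0,0,0],[0,0,0],[0,0,0]],"turn":[[0,0,0],[0,0,0],[0,0,0],[0,0,0],[0,0,0]],"gripper":[0.65,0.65,0.65,0.65,0.65]}' | egrep 'posi|^force|clock'
python3 - <<'E'
from h import *
import pickle
np.set_printoptions(precision=4,suppress=True)
f=grab('wrist');pickle.dump(f,open('w7.pkl','wb'))
o=bot.observe();p=o['position'];print(p,proj(f,[.5675,.0035,.106],True))
row=f['pixels'][185,220:400];hsv=cv2.cvtColor(f['pixels'],cv2.COLOR_RGB2HSV)[185,220:400].astype(int)
print(' '.join(f'{220+i}:{h[0]},{h[1]},{h[2]}' for i,h in enumerate(hsv) if i%2==0))
E
```

```text
clock: 29.6
position: [0.5673, 0.003, 0.0892]
force: [-0.1, -0.2, -0.0]
grip_width: 0.0296
clock: 30.1
position: [0.567, 0.003, 0.2314]
force: [-0.0, -0.9, -0.5]
clock: 30.6
position: [0.5671, 0.003, 0.2286]
force: [0.3, -0.4, 0.5]
[0.5671 0.003  0.2286] (np.float64(281.0542809170705), np.float64(202.66947764899336))
220:11,142,147 222:10,138,148 224:10,142,147 226:11,139,147 228:10,141,146 230:11,144,147 232:10,135,149 234:12,147,144 236:11,141,147 238:11,141,145 240:12,143,146 242:12,138,148 244:12,142,145 246:11,142,147 248:11,141,147 250:11,142,147 252:11,142,147 254:11,140,148 256:12,138,146 258:21,122,247 260:21,122,249 262:21,121,249 264:21,121,252 266:20,123,249 268:21,125,248 270:20,121,250 272:21,122,252 274:18,92,224 276:6,18,215 278:8,20,235 280:11,21,242 282:9,21,230 284:9,20,214 286:12,42,163 288:20,136,222 290:20,120,253 292:20,121,249 294:20,118,251 296:20,121,248 298:20,117,250 300:21,122,248 302:21,122,245 304:15,138,159 306:14,127,223 308:14,125,226 310:14,128,221 312:19,46,251 314:30,30,255 316:29,31,255 318:30,28,255 320:30,28,255 322:27,34,255 324:23,39,255 326:23,39,255 328:19,60,217 330:179,118,208 332:0,104,216 334:2,76,206 336:14,16,236 338:9,31,217 340:0,115,207 342:179,119,202 344:19,128,216 346:20,118,255 348:20,120,253 350:20,118,255 352:21,118,252 354:16,131,193 356:12,111,255 358:12,114,252 360:12,115,251 362:12,121,246 364:9,24,223 366:8,19,250 368:8,19,242 370:9,18,242 372:13,87,216 374:14,129,222 376:14,125,228 378:10,119,124 380:12,131,111 382:12,129,111 384:11,131,109 386:11,127,122 388:12,129,164 390:11,135,164 392:12,137,164 394:12,130,159 396:20,130,214 398:20,122,237
```

The bar stayed at y≈0.0035 and h≈0. The wrist scanline shows follower, bone, pink, yellow, orange, white and plate with no gaps. I hand in.

```bash
python3 -c "
from workcell import bot
print(bot.job_done())"
```

```text
the job is handed in; nothing more can be done
None
```

The job is handed in at about 31 s of the 69 s allowed, but no verdict came back: the bone bangle stands in the near lane, the row is packed against the sprung plate at roughly 8 mm of its 14 mm travel, the catch measured fully down in a notch, and the gripper is clear.

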